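# Dock two storage pots and hold the pump paddle level

## Robot

A 6-joint arm with a two-finger parallel gripper is mounted at the origin on a cart in front of the work surface, level with it; the furniture and walls round the work are solid. World frame = base frame: x ahead of the robot, y to its left, z up, the work surface at z = 0. Lengths are in mm, angles in rad, forces in N, time in s.
With the tool pointing down it reaches from about 275 to 725 mm from the base axis. Payload 15.9 kg.
Tool frame: the origin (TCP) lies on the centre line of the jaws, within the pads' length; the fingertips stand 8 mm ahead of it and the grasp point (between the pads) lies 11 mm behind it; z points along the fingers, y is the direction in which the jaws open and shut (so a half turn about z gives the same grasp; the last joint's range is limited). The gripper opens to 85 mm and grips with 20 to 120 N. Pads are 22 mm wide; open, the fingers measure 114 mm over their backs; the gripper's body (76 mm by 85 mm) begins 54 mm behind the grasp point. The pads swing forward as they close: fully open they stand 13 mm farther back than shut.
Start: joints at [-1.121, 0.213, -0.034, 1.323, 0, 1.571], TCP at [217.385, -450.255, 239.306] pointing down, gripper open.
Joint ranges: [-2.98, 2.98], [-0.74, 1.72], [-1.14, 1.35], [-2.1, 2.04], [-1.57, 1.44], [-3.14, 3.14]. Speed limits (rad/s): [1.89, 1.89, 2.39, 2.57, 3.14, 3.14].

## Interface

Orientations are given as [roll, pitch, yaw] about the fixed x, y, z axes, in that order (R = Rz(yaw) Ry(pitch) Rx(roll)).
In Python, from rig import * gives the robot as it stands.
- The arm moves only by the tool play_rows, never from a script. Its argument "series" is one flat list of numbers, 6 for each row, row after row: the shift along the world's x, y, z in mm, then the turn, a rotation vector about the world's x, y, z in degrees. A call has 1 to 5 rows; each row shifts and turns the commanded pose from where the row before left it; what a row does not reach is not made up. A row lasts 1/10 s, in which the tool goes at most 50 mm and 8.59 degrees, less where a joint would pass 70% of its speed; a pose out of reach is approached as far as the arm can. A call with a gripper value outside its range is refused whole. "jaw" is the closure in counts, from 0 (fully open) to 255 (shut), set as the call begins (left out, the last holds). The fingers move at their own pace and stop on an object; the grip force is fixed at half the most. Time passes only in rows, so rows that do not move let the fingers close. It gives the time, the measured TCP pose, the force and the opening at its end, in the units of the state.
- get_state(): the state, without advancing time (a new reading comes with each control period).
- camera(name): name is "scene" or "top" or "wrist"; returns a dict with "image" (420x560x3 uint8, red, green, blue), "range_z" (420x560 float32, mm along the optical axis (not along the pixel's ray), 0 where there is no reading), "intrinsics" (3x3 intrinsics, pixels), "origin" and "attitude" of the camera in the world. Camera axes: x right, y down, z forward; pixel columns grow to the right and rows downward; lengths in mm; the calibration is good to about 2 mm. A picture is of the moment at which its call begins.
- job_done(): hands the job in, once; it reports no verdict.
The state is a dict: "time": time; "joint_pos": joint angles; "qd": joint speeds; "effort": joint torques, N m; "tool_pos": TCP position; "tool_rot": TCP orientation; "contact_force": force on the tool from outside, world axes, zero at the start; "ft_torque": the same for the moment, N m; "gripper_width": finger opening in mm.
Only numpy, scipy, OpenCV 4.12 (cv2) and the standard library are available. Lean on these libraries where they do the work, as an engineer would, in place of code of your own. Each camera call takes 0.05 s, during which the arm holds its last target.

## Task

Set the round pot and the oblong pot into the nests of the vacuum dock that match their shapes, each upright and fully down, and let them go; then press the dock's spring-loaded pump paddle halfway down, until it lies level, and keep it there: the program finishes while the robot is still holding the paddle level. Never push the paddle right down to its stop, which lets the air back in, and leave the other things where they stand.

Things in the scene. Friction and masses are not known exactly. Their poses are not given: they have to be found in the camera images.
- dock: Vacuum dock: fixed white base 135 mm deep (x) by 350 wide (y), flat top 20 mm above the worktop; origin under its middle, z up, x to its back, y to its left seen from the front. Two grey nest blocks stand on it, centres at y = 22 and 122 mm (either block in either place); the steel paddle lies along y = -115 mm; a dial gauge 31 mm high between them at (30, -64) mm.
- level_mark (a point): Middle of the top of a thin fixed steel post (10 x 8 mm) on the dock, 45 mm to the right of the paddle's middle line beside its free end, 78 mm above the worktop: the height of the pad's top when the paddle is level.
- paddle_pad (a point): Middle of the top of the black rubber pad (36 x 40 mm) at the free front end of the paddle (118 mm long, 30 wide); moves with it. The hinge, along the dock's y, is at (45, -115, 72) mm of the dock's frame, 100 mm behind this point. Height above the worktop: 107 mm at rest (front end raised 0.30 rad), 78 when level (then at (-55, -115) mm of the dock's frame), 48 at the stop.
- paddle (a joint): Turn of the paddle in rad: 0 at rest (front end raised 0.30 rad), growing as it is pressed down; 0.30 is level (halfway); 0.60 is the lower stop. A spring returns it; pressing at the pad takes about 4 N to start, 8 N at level, 12 N at the stop.
- nest_round: Grey square nest block 94 x 94 x 22 mm, fixed on the dock with its sides parallel to the dock's, its top 42 mm above the worktop, with one round pocket of 64 mm diameter, 14 mm deep, in its middle with a small chamfer. Origin: centre of its underside, z up, axes as the dock's.
- nest_round_floor (a point): Middle of the floor of the round pocket, 28 mm above the worktop.
- nest_oblong: Grey square nest block of the same size, fixed on the dock likewise, with one rectangular pocket 70 mm (its x) by 48 mm (its y), 14 mm deep, in its middle with a small chamfer. Origin: centre of its underside, z up, axes as the dock's.
- nest_oblong_floor (a point): Middle of the floor of the rectangular pocket, 28 mm above the worktop.
- pot_round: Round white storage pot, 60 mm diameter, 44 mm high, with a fixed steel lid 6 mm thick on it and on this an upright black cylindrical knob of 22 mm diameter and 26 mm height (76 mm in all); about 0.16 kg. Origin: centre of its underside, z up.
- pot_oblong: Oblong white storage pot, 66 mm (its x) by 44 mm (its y), 44 mm high, with a fixed steel lid 6 mm thick on it and on this an upright black bar grip 40 mm long (x), 16 mm thick (y) and 26 mm high (76 mm in all); about 0.16 kg. Origin: centre of its underside, z up. It may go in either way round (half turn).
- timer: Bystander: egg timer, 58 mm diameter, 57 mm high; origin under its middle.
- tomato: Bystander: tomato, 65 mm wide, 71 mm high; origin under its middle.
- onion: Bystander: onion, 72 mm wide, 79 mm high; origin under its middle.
- mug: Bystander: mug, 83 x 120 mm with its handle, 96 mm high; origin under its middle.
- flat_tin: Bystander: flat tin, 86 mm diameter, 40 mm high; origin under its middle.
- mill: Bystander: wooden pepper mill, 58 mm diameter, 165 mm high; origin under its middle.

How it is judged:
By the outcome, as a careful person would: the job done as asked, in the order asked, and still so for the second after the job is handed in, while the arm keeps its last pose, push and grip.
It also fails if it takes over 70 s, if anything falls off the work surface, if the arm or the gripper's body presses on something with over 40 N, if the wrist force passes 120 N, or if a joint passes its speed limit or range.

## Working session

There is one attempt and no reset: what is moved stays moved. The work goes in short steps, Python scripts to look and compute and a tool call to move; the robot and the scene stay as the last step left them, time stands still between calls to the robot, and variables do not carry over. Pictures are saved under pics/ and viewed, and the job is handed in when it is done.

Besides the shell and the picture viewer there is one more tool, called after "Call:" as a command line: name --argument value ..., lists and objects as JSON in quotes. play_rows: Moves the arm, as the interface text tells. Its arguments: {"type":"object","properties":{"series":{"type":"array"},"jaw":{"type":"number"}},"required":["series"]}

```bash
mkdir -p pics; cat > h.py <<'E'
from rig import *
import numpy as np, cv2
def snap(n,f):
    c=camera(n); cv2.imwrite('pics/'+f+'.png',c['image'][:,:,::-1]); np.savez('pics/'+f+'.npz',**{k:np.array(v) for k,v in c.items()}); return c
from scipy.spatial.transform import Rotation as Ro
def att(c):
    a=np.array(c['attitude']); 
    return a if a.shape==(3,3) else Ro.from_euler('xyz',a).as_matrix()
def cloud(c):
    K=np.array(c['intrinsics']); z=np.array(c['range_z'],float)
    v,u=np.mgrid[:z.shape[0],:z.shape[1]]
    p=np.stack([(u-K[0,2])/K[0,0]*z,(v-K[1,2])/K[1,1]*z,z],-1)
    return p@att(c).T+np.array(c['origin'])
def load(f): return dict(np.load('pics/'+f+'.npz'))
E
python3 - <<'E'
from h import *
s=get_state(); print(s)
for n in ['scene','top','wrist']:
    c=snap(n,n+'0'); print(n,c['origin'],c['attitude'],c['intrinsics'])
E
```

```text
{'time': 0.0, 'joint_pos': array([-1.12101391e+00,  2.13348640e-01, -3.50720885e-02,  1.32348027e+00,
        1.89075735e-05,  1.57076459e+00]), 'qd': array([-0.00070006, -0.00149696,  0.00164375,  0.00039455, -0.00202755,
        0.0003886 ]), 'effort': array([-5.41325528e-03, -6.86176515e+01,  4.87114263e+01,  1.75928412e-02,
       -3.07301934e-04,  7.54790176e-05]), 'tool_pos': array([ 217.2465884 , -449.97120396,  238.81474965]), 'tool_rot': array([-3.14048799e+00, -1.89426205e-05,  4.49814132e-01]), 'contact_force': array([ 0.39333149,  0.84500327, -0.24696704]), 'ft_torque': array([-0.01858687,  0.01882557, -0.01760083]), 'gripper_width': 85.21901458925787}
scene [  335.02242839 -1440.91909707   968.05919337] [-2.1135414   0.02123921 -0.1341394 ] [[537.91961133   0.         278.57519786]
 [  0.         537.91961133 204.38952036]
 [  0.           0.           1.        ]]
top [ 392.20391306  -37.18221163 1267.3994177 ] [-3.04570565  0.02946228 -1.5733683 ] [[385.47300988   0.         280.51504462]
 [  0.         385.47300988 215.68855178]
 [  0.           0.           1.        ]]
wrist [ 282.51494381 -419.31956501  373.14747609] [ 2.85384880e+00 -3.01316698e-04 -1.11996621e+00] [[307.12035609   0.         276.26024243]
 [  0.         307.12035609 211.71438265]
 [  0.           0.           1.        ]]
```

View pics/scene0.png

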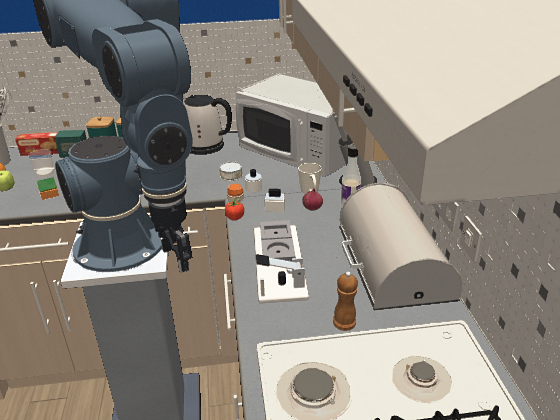

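View pics/top0.png

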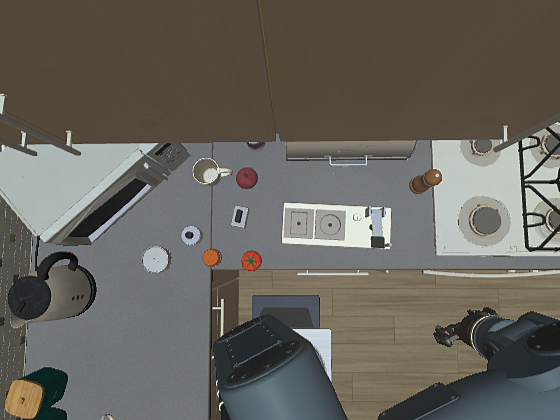

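View pics/wrist0.png

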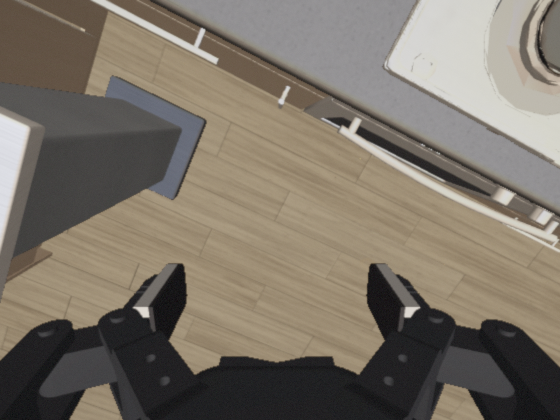

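```bash
python3 - <<'E'
from h import *
c=load('top0'); im=c['image'][160:280,140:440,::-1]
cv2.imwrite('pics/crop0.png',cv2.resize(im[:, :150],None,fx=5,fy=5,interpolation=cv2.INTER_CUBIC)[:600])
cv2.imwrite('pics/crop1.png',cv2.resize(im[20:110, 130:270],None,fx=5.7,fy=5.7,interpolation=cv2.INTER_CUBIC)[:600])
P=cloud(c)
for n,u,v in [('rp',191,235),('op',240,216),('nest1',285,225),('nest1p',299,226),('n2p',330,226),('gauge',357,217),('paddle',377,241),('dockFL',283,245),('table',250,200),('post',388,240),('mill',433,177),('onion',247,178),('tom',251,260),('mug',206,170),('timer',211,257),('tin',156,260)]:
    print(n,P[v,u].round(1))
E
```

```text
rp [447.9 275.9  78.6]
op [506.6 123.8  76.8]
nest1 [480.2 -15.6  44.1]
nest1p [477.7 -60.4  30.2]
n2p [ 477.2 -159.5   31.9]
gauge [ 505.4 -245.6   34.2]
paddle [ 426.5 -291.   107.7]
dockFL [417.6  -8.1   0.7]
table [567.4 101.4  -1.4]
post [ 432.  -344.    25.2]
mill [ 609.9 -447.3  152.9]
onion [628.3 103.8  66.9]
tom [369.9  91.3  53.4]
mug [666.8 246.8  14.5]
timer [379.6 216.7  57.8]
tin [370.3 397.1  40.1]
```

View pics/crop0.png

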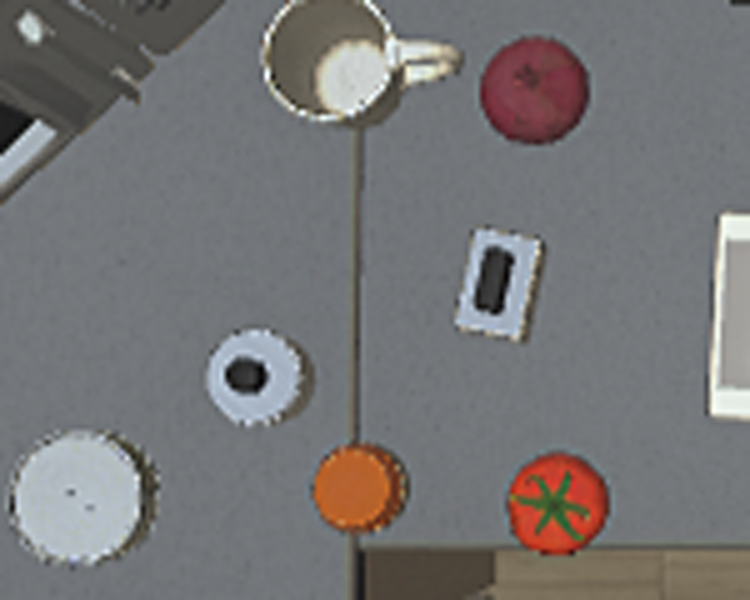

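View pics/crop1.png

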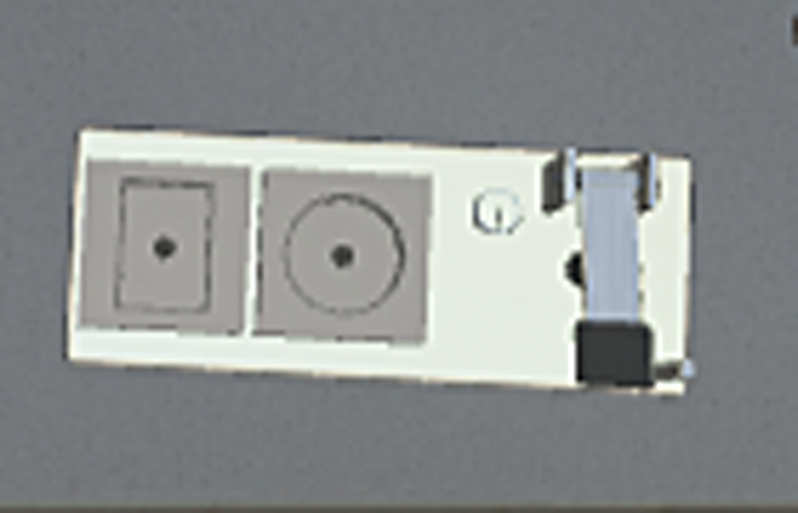

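```bash
cat > m.py <<'E'
from h import *
def meas(name,c=None):
    c=c or load(name); P=cloud(c); 
    def reg(box,zl,zh):
        (x0,x1),(y0,y1)=box
        m=(P[...,0]>x0)&(P[...,0]<x1)&(P[...,1]>y0)&(P[...,1]<y1)&(P[...,2]>zl)&(P[...,2]<zh)
        q=P[m]; r=cv2.minAreaRect(q[:,:2].astype(np.float32)); return q,r
    out={}
    for n,b,zl,zh in [('rlid',((400,500),(230,320)),46,57),('rknob',((400,500),(230,320)),72,82),('olid',((450,560),(80,170)),46,57),('oknob',((450,560),(80,170)),72,82),('nestL',((420,540),(-115,-5)),40,47),('nestR',((420,540),(-220,-110)),40,47),('dock',((390,570),(-380,20)),16,26),('gauge',((480,540),(-280,-220)),28,40),('nests',((400,550),(-230,0)),40,47)]:
        try:
            q,r=reg(b,zl,zh); print(n,len(q),'mean',q.mean(0).round(1),'rect c',np.round(r[0],1),'size',np.round(r[1],1),'ang',round(r[2],1))
        except Exception as e: print(n,e)
if __name__=='__main__':
    import sys; meas(sys.argv[1])
E
python3 m.py top0; python3 - <<'E'
from h import *
c=load('scene0'); print(0)
P=cloud(c)
m=(P[...,2]>20)&(P[...,2]<60)&(P[...,0]>380)&(P[...,0]<560)&(P[...,1]>-360)&(P[...,1]<0)
for n,b,zl,zh in [('rlid',((400,500),(230,320)),46,57),('olid',((450,560),(80,170)),46,57),('nest',((420,550),(-215,-5)),38,47)]:
    (x0,x1),(y0,y1)=b
    q=P[(P[...,0]>x0)&(P[...,0]<x1)&(P[...,1]>y0)&(P[...,1]<y1)&(P[...,2]>zl)&(P[...,2]<zh)]
    print(n,len(q),q.mean(0).round(1),cv2.minAreaRect(q[:,:2].astype(np.float32)))
E
```

```text
rlid 221 mean [449.7 283.5  51.7] rect c [433.2 277.2] size [94.3 57. ] ang 23.8
rknob 38 mean [449.8 285.8  76.9] rect c [451.2 286.1] size [20.5 18.8] ang 89.3
olid 185 mean [508.2 129.4  51.5] rect c [509.1 130.9] size [42.5 63.6] ang 78.8
oknob 65 mean [509.2 130.3  77.1] rect c [509.3 130.7] size [15.4 39.3] ang 78.0
nestL 494 mean [487.4 -62.7  43.4] rect c [487.6 -63.7] size [104.6  94.1] ang 86.9
nestR 494 mean [ 481.9 -158.6   43.4] rect c [ 482.5 -158.2] size [94.2 93.8] ang 86.7
dock 2067 mean [ 476.5 -202.3   21.3] rect c [ 481.1 -180.2] size [349.3 134.8] ang 86.8
gauge 52 mean [ 509.1 -247.5   32. ] rect c [ 513.7 -255.8] size [22.9 47.1] ang 26.3
nests 949 mean [ 485.  -110.6   43.4] rect c [ 485.2 -108.4] size [194.1  94. ] ang 86.8
0
rlid 77 [452.4 277.4  49.7] ((452.4416198730469, 276.45806884765625), (54.3955192565918, 62.31372833251953), 3.338139295578003)
olid 102 [512.3 121.5  50.2] ((512.597900390625, 127.30987548828125), (46.350887298583984, 64.44630432128906), 74.11038208007812)
nest 711 [ 489.8 -114.9   41.4] ((488.28997802734375, -111.19187927246094), (203.23854064941406, 94.12897491455078), 86.61653137207031)
```

Call:
play_rows --series '[19.5,38.7,0,0,0,-2.5,19.5,38.7,0,0,0,-2.5,19.5,38.7,0,0,0,-2.5,19.5,38.7,0,0,0,-2.5,19.5,38.7,0,0,0,-2.5]' --jaw 0

```text
time: 0.65
tool_pos: [315.1, -255.1, 239.2]
tool_rot: [-3.142, -0.0, 0.229]
contact_force: [1.2, -1.0, 0.6]
gripper_width: 85.5
```

Call:
play_rows --series '[19.5,38.7,0,0,0,-2.5,19.5,38.7,0,0,0,-2.5,19.5,38.7,0,0,0,-2.5,19.5,38.7,0,0,0,-2.5,19.5,38.7,0,0,0,-2.5]'

```text
time: 1.15
tool_pos: [412.7, -61.5, 239.3]
tool_rot: [3.142, -0.0, 0.012]
contact_force: [0.1, -1.4, 0.4]
gripper_width: 85.5
```

Call:
play_rows --series '[19.5,38.7,0,0,0,-2.5,19.5,38.7,0,0,0,-2.5,19.5,38.7,0,0,0,-2.5,19.5,38.7,0,0,0,-2.5,19.5,38.7,0,0,0,-2.5]'

```text
time: 1.65
tool_pos: [505.2, 9.7, 239.1]
tool_rot: [-3.04, 0.002, -0.042]
contact_force: [0.2, 0.7, -0.4]
gripper_width: 85.7
```

```bash
python3 - <<'E'
from h import *
c=snap('wrist','w1'); s=get_state(); print(s['time'],s['tool_pos'],s['tool_rot'],s['joint_pos'])
P=cloud(c)
for n,zl,zh in [('lid',46,57),('knob',72,82)]:
    q=P[(P[...,2]>zl)&(P[...,2]<zh)&(P[...,0]>450)&(P[...,0]<560)&(P[...,1]>80)&(P[...,1]<170)]
    if len(q): print(n,len(q),q.mean(0).round(1),cv2.minAreaRect(q[:,:2].astype(np.float32)))
c=snap('scene','s1')
E
```

```text
1.7 [507.10610261  10.16218972 238.67684619] [-3.03788646e+00  2.09647010e-03 -4.18029470e-02] [-0.04278386  0.22819542 -0.02075698  1.32404249  0.10370409  3.14060644]
lid 1287 [513.6 123.2  49.5] ((509.53900146484375, 129.15731811523438), (42.09490203857422, 63.6515007019043), 78.56008911132812)
knob 550 [510.1 128.4  75. ] ((509.4091796875, 129.13726806640625), (15.820751190185547, 39.72386932373047), 78.88447570800781)
```

View pics/w1.png

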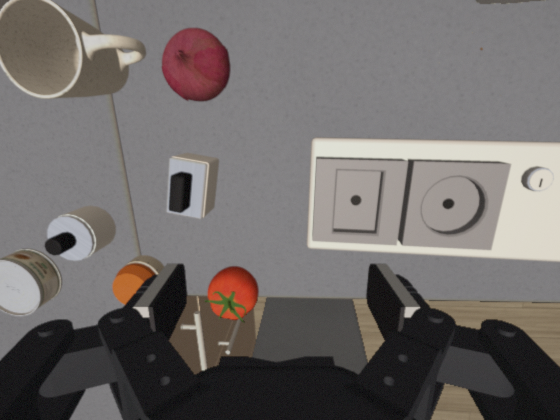

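Call:
play_rows --series '[0,20,0,0,0,8,0,25,0,-5.9,0,5,0,25,0,0,0,8.5,0,25,0,0,0,8.5,0,15,0,0,0,8.5]'

```text
time: 2.25
tool_pos: [503.9, 120.6, 239.3]
tool_rot: [3.14, 0.017, 0.636]
contact_force: [0.2, -0.8, 0.4]
gripper_width: 85.4
```

Call:
play_rows --series '[0,5,0,0,0,8.5,0,4,0,0,0,8.5,0,0,0,0,0,8.5,0,0,0,0,0,8.5,0,0,0,0,0,8.5]'

```text
time: 2.75
tool_pos: [504.0, 127.9, 239.3]
tool_rot: [3.141, 0.017, 1.377]
contact_force: [0.1, 0.8, -0.3]
gripper_width: 85.7
```

Call:
play_rows --series '[0,0,0,0,0,8.5,0,0,0,0,0,8.5,0,0,0,0,0,8.5,0,0,0,0,0,8.5,0,0,0,0,0,8.5]'

```text
time: 3.25
tool_pos: [504.0, 127.8, 239.3]
tool_rot: [3.141, 0.017, 2.118]
contact_force: [0.5, 0.8, -0.1]
gripper_width: 85.6
```

```bash
cat >> h.py <<'E'
def go(pos,yawdeg,tail=True):
    s=get_state(); R=Ro.from_euler('xyz',s['tool_rot']); T=Ro.from_euler('xyz',[np.pi,0,np.radians(yawdeg)])
    print('t',round(s['time'],2),'pos',np.round(s['tool_pos'],1),'rot',np.round(np.degrees(s['tool_rot']),2),'q',np.round(s['joint_pos'],2),'F',np.round(s['contact_force'],1),'w',round(s['gripper_width'],1))
    print('delta',np.round(np.array(pos)-s['tool_pos'],2),'rotvec',np.round(np.degrees((T*R.inv()).as_rotvec()),2))
E
python3 - <<'E'
from h import *
c=load('w1');P=cloud(c)
for n,b,zl,zh in [('nests',((420,550),(-215,-5)),38,47),('dock',((390,570),(-380,20)),16,26),('nestL',((420,540),(-107,-5)),38,47)]:
    (x0,x1),(y0,y1)=b
    q=P[(P[...,0]>x0)&(P[...,0]<x1)&(P[...,1]>y0)&(P[...,1]<y1)&(P[...,2]>zl)&(P[...,2]<zh)]
    print(n,len(q),q.mean(0).round(1),cv2.minAreaRect(q[:,:2].astype(np.float32)))
go([509.4,129.5,130],168.5)
E
```

```text
nests 10033 [ 488.  -114.3   41.4] ((485.5881042480469, -110.17366027832031), (194.93118286132812, 94.53630065917969), 86.8388671875)
dock 11936 [ 491.1 -181.4   19.6] ((483.9908752441406, -151.600830078125), (289.6261291503906, 134.12240600585938), 86.86996459960938)
nestL 4620 [490.5 -60.6  41.4] ((488.36480712890625, -59.8452033996582), (94.10789489746094, 94.5337905883789), 86.8492202758789)
t 3.25 pos [504.  127.8 239.3] rot [179.97   0.96 121.38] q [ 0.26  0.25  0.01  1.33 -0.02  1.28] F [ 0.5  0.8 -0.1] w 85.6
delta [   5.36    1.7  -109.32] rotvec [ 0.54  0.83 47.12]
```

Call:
play_rows --series '[1,0.3,-10,0.5,0.8,7,1,0.3,-20,0,0,8,1,0.3,-20,0,0,8,1,0.3,-20,0,0,8,1,0.3,-20,0,0,8]'

```text
time: 3.75
tool_pos: [509.1, 129.3, 148.6]
tool_rot: [-3.136, 0.001, 2.799]
contact_force: [-0.7, -0.2, 0.7]
gripper_width: 85.0
```

Call:
play_rows --series '[0.4,0,-9,0,0,8,0,0,0,0,0,0]'

```text
time: 3.95
tool_pos: [508.7, 129.2, 139.1]
tool_rot: [-3.135, -0.001, 2.935]
contact_force: [0.5, 0.2, -0.1]
gripper_width: 85.2
```

```bash
python3 - <<'E'
from h import *
c=snap('wrist','w2')
P=cloud(c)
for n,zl,zh in [('lid',46,57),('knob',72,82)]:
    q=P[(P[...,2]>zl)&(P[...,2]<zh)&(P[...,0]>450)&(P[...,0]<560)&(P[...,1]>80)&(P[...,1]<170)]
    if len(q): print(n,len(q),q.mean(0).round(1),cv2.minAreaRect(q[:,:2].astype(np.float32)))
go([509.4,129.3,60],168.7)
E
```

```text
lid 2977 [503.9 131.4  49.6] ((508.8013610839844, 130.39686584472656), (42.06727981567383, 64.05805969238281), 78.56958770751953)
knob 1241 [507.6 130.8  75.3] ((508.3444519042969, 130.4747314453125), (15.747696876525879, 39.34131622314453), 79.00608825683594)
t 4.0 pos [509.3 129.3 140.2] rot [-1.7964e+02  2.0000e-02  1.6786e+02] q [ 0.25  0.31 -0.17  1.1  -0.01  0.46] F [ 0.1 -0.4  1.1] w 85.4
delta [ 1.400e-01 -4.000e-02 -8.015e+01] rotvec [ 0.35 -0.05  0.84]
```

View pics/w2.png

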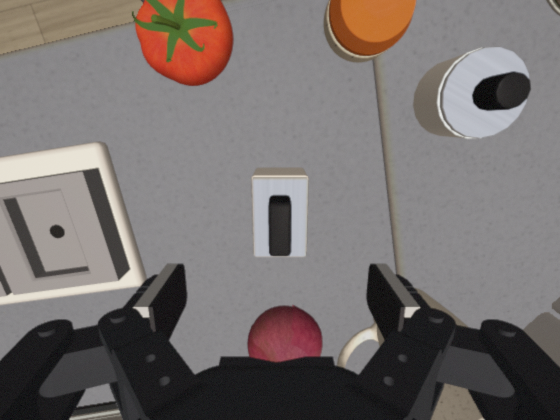

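Call:
play_rows --series '[0,0.2,-25,0.3,0,0.8,0,0.2,-25,0,0,0,0,0,-15,0,0,0,0,0,-10,0,0,0,0,0,-5,0,0,0]'

```text
time: 4.5
tool_pos: [510.0, 130.0, 60.3]
tool_rot: [-3.141, 0.0, 2.944]
contact_force: [0.3, -0.0, -0.1]
gripper_width: 85.3
```

Call:
play_rows --series '[0,0,0,0,0,0,0,0,0,0,0,0,0,0,0,0,0,0,0,0,0,0,0,0,0,0,0,0,0,0]' --jaw 255

```text
time: 5.0
tool_pos: [510.3, 130.2, 60.8]
tool_rot: [3.141, 0.001, 2.947]
contact_force: [0.7, 0.6, 3.9]
gripper_width: 14.7
```

Call:
play_rows --series '[0,0,0,0,0,0,0,0,0,0,0,0,0,0,0,0,0,0,0,0,0,0,0,0,0,0,0,0,0,0]'

```text
time: 5.5
tool_pos: [510.3, 130.2, 60.8]
tool_rot: [3.141, 0.001, 2.947]
contact_force: [0.2, 0.1, 5.9]
gripper_width: 14.8
```

Call:
play_rows --series '[0,0,5,0,0,0,0,0,15,0,0,0,0,0,30,0,0,0,0,0,30,0,0,0,0,0,20,0,0,0]'

```text
time: 6.0
tool_pos: [510.3, 130.1, 162.5]
tool_rot: [3.141, 0.001, 2.947]
contact_force: [1.0, 1.2, -2.2]
gripper_width: 14.7
```

Call:
play_rows --series '[-2,-38,0,0,0,2,-2,-38,0,0,0,2,-3,-38,0,0,0,2,-5,-38,0,0,0,2,-6,-25,0,0,0,0.1]'

```text
time: 6.5
tool_pos: [491.5, -49.1, 160.5]
tool_rot: [-3.141, 0.0, 3.088]
contact_force: [0.2, 0.4, -1.4]
gripper_width: 14.9
```

Call:
play_rows --series '[-2,-10,0,0,0,0,0,0,0,0,0,0]'

```text
time: 6.7
tool_pos: [489.8, -57.7, 160.5]
tool_rot: [-3.141, 0.0, 3.086]
contact_force: [1.0, 0.7, -1.8]
gripper_width: 14.7
```

```bash
python3 - <<'E'
from h import *
c=snap('wrist','w3')
P=cloud(c); s=get_state(); z=s['tool_pos'][2]; x,y=s['tool_pos'][:2]
for n,b,zl,zh in [('lid',((x-55,x+55),(y-45,y+45)),z-15,z-5),('nestR',((420,550),(-209,-115)),38,47),('nest all',((420,550),(-215,-5)),38,47)]:
    (x0,x1),(y0,y1)=b
    q=P[(P[...,0]>x0)&(P[...,0]<x1)&(P[...,1]>y0)&(P[...,1]<y1)&(P[...,2]>zl)&(P[...,2]<zh)]
    print(n,len(q),q.mean(0).round(1),cv2.minAreaRect(q[:,:2].astype(np.float32)))
go([488.2,-60,160],176.85)
snap('scene','s3');
snap('top','t3')
E
```

```text
lid 3586 [467.8 -56.9 149.3] ((471.77996826171875, -57.16557312011719), (42.171295166015625, 31.7088565826416), 86.88516235351562)
nestR 7317 [ 479.7 -161.9   41.6] ((482.34722900390625, -159.77432250976562), (93.61679077148438, 94.3983154296875), 86.98145294189453)
nest all 12519 [ 476.3 -121.5   41.6] ((485.113525390625, -109.27446746826172), (194.86190795898438, 94.32025146484375), 86.8890609741211)
t 6.75 pos [490.  -56.8 160.5] rot [-1.8000e+02  2.0000e-02  1.7688e+02] q [-0.12  0.23 -0.22  1.13  0.   -0.06] F [ 0.   0.5 -1.5] w 15.1
delta [-1.8  -3.16 -0.46] rotvec [ 0.    0.02 -0.03]
```

View pics/w3.png

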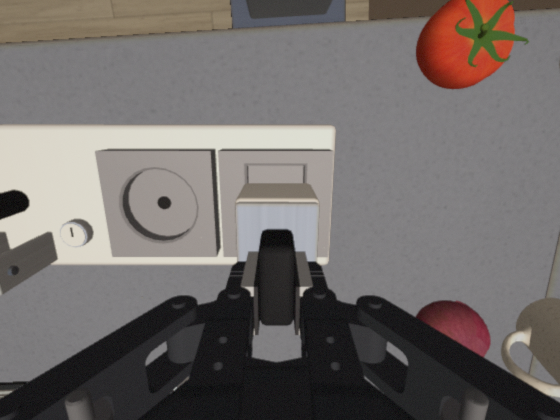

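Call:
play_rows --series '[-0.3,-1.2,0,0,0,0,-0.3,-1.1,-15,0,0,0,0,0,-20,0,0,0,0,0,-15,0,0,0,0,0,-5,0,0,0]'

```text
time: 7.35
tool_pos: [488.6, -58.5, 104.0]
tool_rot: [-3.142, -0.002, 3.089]
contact_force: [-0.0, -0.4, -1.7]
gripper_width: 14.9
```

```bash
python3 - <<'E'
from h import *
c=snap('wrist','w4')
go([488.2,-60,89],176.85)
c=snap('scene','s4');
cv2.imwrite('pics/s4c.png',cv2.resize(c['image'][150:310,210:350,::-1],None,fx=4,fy=3.7,interpolation=cv2.INTER_CUBIC))
E
```

```text
t 7.4 pos [488.7 -58.6 104.1] rot [-1.8000e+02 -1.0000e-01  1.7699e+02] q [-0.12  0.27 -0.32  0.99 -0.   -0.07] F [-0.7  0.2 -3.3] w 15.1
delta [ -0.52  -1.43 -15.08] rotvec [-0.   -0.1  -0.14]
```

View pics/w4.png

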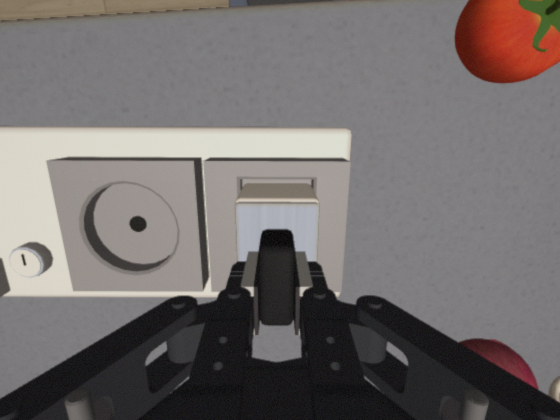

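View pics/s4c.png

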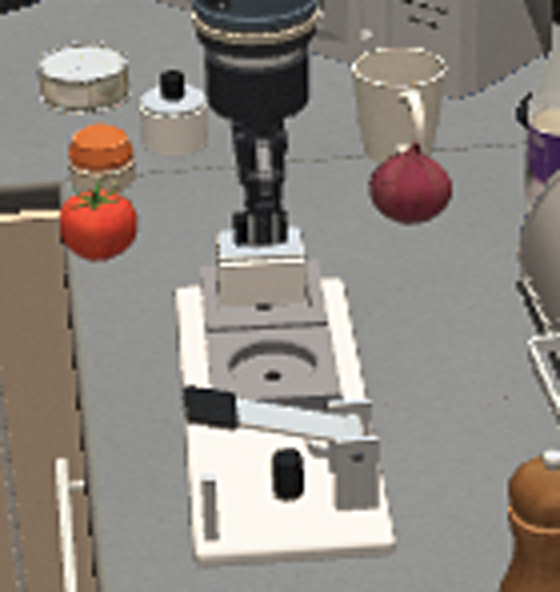

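Call:
play_rows --series '[0.4,-0.3,-3,0,0,0,0,0,-3,0,0,0,0,0,-3,0,0,0]'

```text
time: 7.75
tool_pos: [490.1, -59.5, 96.6]
tool_rot: [-3.141, 0.001, 3.088]
contact_force: [-0.8, 0.0, -2.1]
gripper_width: 14.7
```

Call:
play_rows --series '[0,0,-2,0,0,0,0,0,-2,0,0,0]'

```text
time: 7.95
tool_pos: [489.8, -59.6, 92.3]
tool_rot: [-3.141, 0.0, 3.088]
contact_force: [0.3, -0.5, -2.5]
gripper_width: 14.7
```

Call:
play_rows --series '[0,0,-1,0,0,0,0,0,-1,0,0,0]'

```text
time: 8.15
tool_pos: [489.8, -59.6, 90.3]
tool_rot: [-3.141, 0.0, 3.088]
contact_force: [0.7, 0.1, -0.2]
gripper_width: 14.7
```

Call:
play_rows --series '[0,0,-0.7,0,0,0,0,0,-0.6,0,0,0,0,0,0,0,0,0]'

```text
time: 8.45
tool_pos: [489.7, -59.6, 89.0]
tool_rot: [-3.141, 0.0, 3.088]
contact_force: [-0.4, 0.1, -1.8]
gripper_width: 14.8
```

Call:
play_rows --series '[0,0,-0.4,0,0,0,0,0,0,0,0,0]'

```text
time: 8.65
tool_pos: [489.9, -59.5, 88.8]
tool_rot: [-3.141, 0.001, 3.088]
contact_force: [-0.5, 0.8, 1.9]
gripper_width: 14.9
```

Call:
play_rows --series '[0,0,0,0,0,0,0,0,0,0,0,0,0,0,0,0,0,0,0,0,0,0,0,0]' --jaw 0

```text
time: 9.05
tool_pos: [489.8, -59.6, 88.7]
tool_rot: [-3.141, 0.0, 3.088]
contact_force: [-0.0, 0.5, -1.2]
gripper_width: 71.9
```

Call:
play_rows --series '[0,0,5,0,0,0,0,0,15,0,0,0,0,0,30,0,0,0,0,0,40,0,0,0,0,0,0,0,0,0]'

```text
time: 9.55
tool_pos: [492.0, -59.8, 183.6]
tool_rot: [-3.141, 0.007, 3.088]
contact_force: [0.5, 0.7, -1.2]
gripper_width: 85.5
```

```bash
python3 - <<'E'
from h import *
c=snap('wrist','w5');P=cloud(c)
for n,b,zl,zh in [('olid',((420,550),(-100,-20)),70,90),('oknob',((420,550),(-100,-20)),98,112),('nest all',((420,550),(-215,-5)),38,47),('nestR',((420,550),(-209,-112)),38,47)]:
    (x0,x1),(y0,y1)=b
    q=P[(P[...,0]>x0)&(P[...,0]<x1)&(P[...,1]>y0)&(P[...,1]<y1)&(P[...,2]>zl)&(P[...,2]<zh)]
    print(n,len(q),q.mean(0).round(1),q.std(0).round(2),cv2.minAreaRect(q[:,:2].astype(np.float32)))
go([449.5,285,160],135)
E
```

```text
olid 2805 [483.1 -59.6  77.5] [19.63 13.97  1.67] ((488.045166015625, -59.733314514160156), (43.2110595703125, 64.49161529541016), 86.75969696044922)
oknob 1098 [486.9 -59.6 103.3] [11.37  4.51  1.  ] ((487.986083984375, -59.53033447265625), (15.460819244384766, 39.34252166748047), 86.5017318725586)
nest all 12389 [ 479.8 -112.4   41.6] [30.26 59.89  0.81] ((485.31915283203125, -109.3246078491211), (194.80841064453125, 94.54583740234375), 86.84982299804688)
nestR 6544 [ 479.8 -159.7   41.6] [31.56 31.48  0.81] ((482.69329833984375, -159.19895935058594), (94.92450714111328, 94.55165100097656), 87.02725982666016)
t 9.6 pos [491.2 -59.7 181.3] rot [-179.97    0.27  176.94] q [-0.12  0.22 -0.18  1.17 -0.   -0.07] F [-1.1 -0.2  0.3] w 85.2
delta [-41.74 344.69 -21.29] rotvec [  0.14   0.24 -41.94]
```

View pics/w5.png

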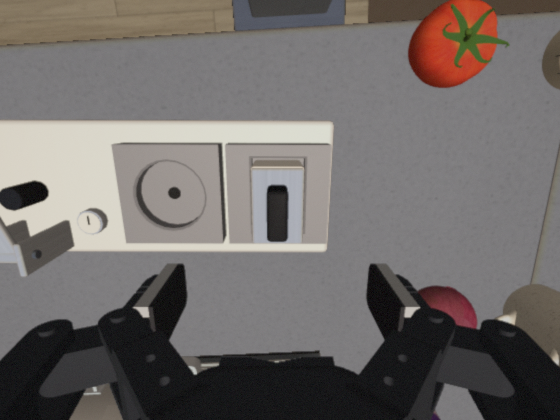

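Call:
play_rows --series '[-2,30,0,0,0,4.8,-2,35,0,0,0,4.8,-3,35,0,0,0,4.8,-4,35,0,0,0,4.8,-4,35,0,0,0,4.8]'

```text
time: 10.1
tool_pos: [474.1, 111.7, 178.2]
tool_rot: [-3.141, -0.001, -2.773]
contact_force: [0.5, -0.2, 0.6]
gripper_width: 85.4
```

Call:
play_rows --series '[-4,35,0,0,0,4.8,-5,35,0,0,0,4.8,-6,35,-5,0,0,4.8,-6,35,-5,0,0,4.8,-6,34,-5,0,0,4.8]'

```text
time: 10.6
tool_pos: [447.0, 285.8, 163.0]
tool_rot: [-3.141, -0.001, -2.354]
contact_force: [1.8, -0.4, 0.2]
gripper_width: 85.9
```

Call:
play_rows --series '[0,0,0,0,0,0,0,0,0,0,0,0]'

```text
time: 10.8
tool_pos: [447.2, 284.7, 162.9]
tool_rot: [-3.141, -0.001, -2.356]
contact_force: [0.2, 0.9, 0.1]
gripper_width: 85.8
```

```bash
python3 - <<'E'
from h import *
c=snap('wrist','w6')
P=cloud(c)
for n,zl,zh in [('lid',46,57),('knob',72,82)]:
    q=P[(P[...,2]>zl)&(P[...,2]<zh)&(P[...,0]>400)&(P[...,0]<500)&(P[...,1]>240)&(P[...,1]<330)]
    if len(q): print(n,len(q),q.mean(0).round(1),cv2.minAreaRect(q[:,:2].astype(np.float32)),cv2.minEnclosingCircle(q[:,:2].astype(np.float32)))
go([450,285,60],225)
E
```

```text
lid 2883 [447.4 283.4  49.6] ((449.06658935546875, 285.2457580566406), (57.8815803527832, 57.8535041809082), 86.38480377197266) ((449.3927307128906, 285.2690734863281), 29.322185516357422)
knob 580 [448.9 284.9  75.2] ((449.3839416503906, 285.38037109375), (20.829113006591797, 20.880943298339844), 33.93704605102539) ((449.2635803222656, 285.320068359375), 10.766465187072754)
t 10.85 pos [447.5 284.1 163.3] rot [-1.7998e+02 -4.0000e-02 -1.3509e+02] q [ 0.57  0.3  -0.11  1.16 -0.   -0.22] F [-0.1  0.5  0.3] w 85.3
delta [   2.49    0.91 -103.26] rotvec [ 0.04 -0.02  0.09]
```

View pics/w6.png

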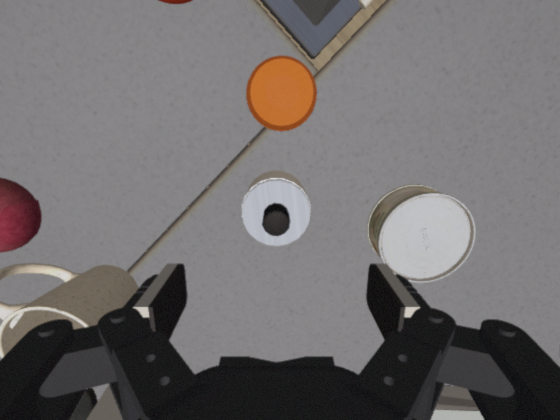

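Call:
play_rows --series '[1,0.5,-20,0,0,0,1,0.4,-30,0,0,0,0,0,-30,0,0,0,0,0,-15,0,0,0,0,0,-7.5,0,0,0]'

```text
time: 11.35
tool_pos: [449.3, 283.8, 59.8]
tool_rot: [3.142, -0.002, -2.359]
contact_force: [-0.3, 0.2, 0.9]
gripper_width: 85.4
```

Call:
play_rows --series '[0,0,0,0,0,0,0,0,0,0,0,0,0,0,0,0,0,0,0,0,0,0,0,0,0,0,0,0,0,0]' --jaw 255

```text
time: 11.85
tool_pos: [450.1, 285.7, 61.9]
tool_rot: [-3.141, 0.002, -2.357]
contact_force: [-1.2, 0.8, 6.1]
gripper_width: 20.1
```

Call:
play_rows --series '[0,0,0,0,0,0,0,0,0,0,0,0,0,0,0,0,0,0]'

```text
time: 12.15
tool_pos: [450.2, 285.7, 61.9]
tool_rot: [-3.141, 0.002, -2.357]
contact_force: [-1.3, -0.6, 6.7]
gripper_width: 19.8
```

Call:
play_rows --series '[0,0,5,0,0,0,0,0,20,0,0,0,0,0,40,0,0,0,0,0,45,0,0,0,0,0,30,0,0,0]'

```text
time: 12.65
tool_pos: [450.0, 285.6, 204.4]
tool_rot: [-3.141, 0.002, -2.357]
contact_force: [1.0, 0.6, -1.5]
gripper_width: 20.1
```

Call:
play_rows --series '[5,-30,0,0,0,-4,6,-38,0,0,0,-4,6,-38,0,0,0,-4,4,-38,0,0,0,-4,4,-38,0,0,0,-4]'

```text
time: 13.15
tool_pos: [474.6, 101.9, 201.5]
tool_rot: [-3.141, 0.001, -2.709]
contact_force: [1.4, -0.0, -2.0]
gripper_width: 19.7
```

Call:
play_rows --series '[3,-38,0,0,0,-4,2,-38,0,0,0,-4,1,-38,0,0,0,-4,0,-38,0,0,0,-4,0,-38,0,0,0,-4]'

```text
time: 13.65
tool_pos: [480.5, -88.2, 201.6]
tool_rot: [-3.141, 0.001, -3.058]
contact_force: [0.5, -0.2, -1.7]
gripper_width: 19.9
```

Call:
play_rows --series '[0,-38,0,0,0,-4,2,-25,0,0,0,-4,0,-10,-10,0,0,0,0,0,-10,0,0,0,0,0,0,0,0,0]'

```text
time: 14.15
tool_pos: [481.8, -158.6, 179.5]
tool_rot: [3.141, -0.002, 3.09]
contact_force: [-0.3, 0.4, -1.2]
gripper_width: 20.0
```

```bash
python3 - <<'E'
from h import *
c=snap('wrist','w7')
P=cloud(c); s=get_state(); z=s['tool_pos'][2]; x,y=s['tool_pos'][:2]
for n,b,zl,zh in [('lid',((x-55,x+55),(y-45,y+45)),z-17,z-6),('nest all',((420,550),(-215,-5)),38,47)]:
    (x0,x1),(y0,y1)=b
    q=P[(P[...,0]>x0)&(P[...,0]<x1)&(P[...,1]>y0)&(P[...,1]<y1)&(P[...,2]>zl)&(P[...,2]<zh)]
    print(n,len(q),q.mean(0).round(1),cv2.minAreaRect(q[:,:2].astype(np.float32)))
    if n=='lid':
        print('ext',q[:,:2].min(0),q[:,:2].max(0))
go([482.7,-159.6,180],176.85)
E
```

```text
lid 4214 [ 468.4 -158.1  167.5] ((479.94952392578125, -157.50827026367188), (56.83930206298828, 54.69105529785156), 34.51540756225586)
ext [ 452.60761303 -187.99447919] [ 511.43938535 -129.84702829]
nest all 9083 [ 468.5 -107.9   41.6] ((485.2814636230469, -108.54193878173828), (195.2236328125, 94.60247802734375), 86.81173706054688)
t 14.2 pos [ 482.1 -158.4  180.3] rot [ 1.7997e+02 -9.0000e-02  1.7705e+02] q [-0.32  0.25 -0.14  1.19  0.   -0.27] F [ 0.6  0.5 -2.1] w 19.8
delta [ 0.57 -1.19 -0.26] rotvec [-0.03 -0.09 -0.2 ]
```

View pics/w7.png

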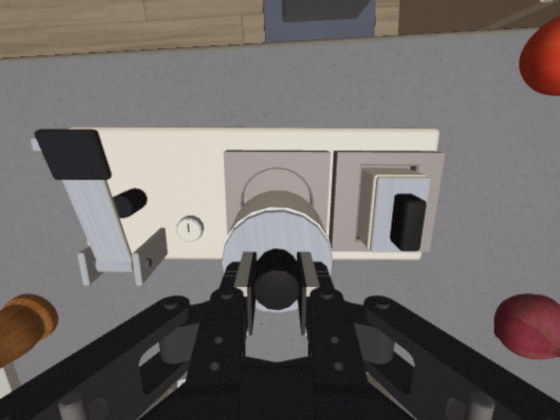

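Call:
play_rows --series '[0.3,-0.3,-10,0,0,0,0.3,-0.3,-20,0,0,0,0,0,-25,0,0,0,0,0,-15,0,0,0,0,0,-5,0,0,0]'

```text
time: 14.7
tool_pos: [482.5, -159.2, 104.4]
tool_rot: [3.141, -0.002, 3.09]
contact_force: [-0.5, -0.7, -1.5]
gripper_width: 20.2
```

```bash
python3 - <<'E'
from h import *
c=snap('wrist','w8')
go([482.7,-159.6,90],176.85)
E
```

```text
t 14.75 pos [ 482.7 -159.4  104.7] rot [ 1.7998e+02 -9.0000e-02  1.7700e+02] q [-0.32  0.3  -0.27  1.   -0.   -0.27] F [-1.3  0.3 -1.9] w 20.0
delta [ -0.02  -0.23 -14.73] rotvec [-0.02 -0.09 -0.15]
```

View pics/w8.png

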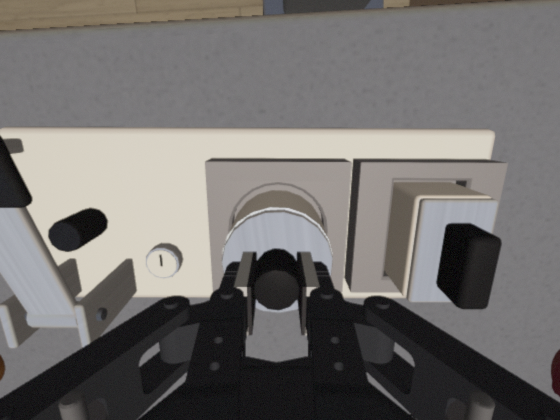

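Centred on the round pocket (pocket rim mid column ~278, pot ~277). Lowering slowly.

Call:
play_rows --series '[0,0,-3,0,0,0,0,0,-3,0,0,0,0,0,-3,0,0,0]'

```text
time: 15.05
tool_pos: [483.8, -160.3, 97.6]
tool_rot: [-3.141, 0.001, 3.088]
contact_force: [-0.8, -0.2, -1.3]
gripper_width: 20.1
```

Call:
play_rows --series '[0,0,-2,0,0,0,0,0,-2,0,0,0,0,0,-0.7,0,0,0]'

```text
time: 15.35
tool_pos: [483.3, -160.2, 92.3]
tool_rot: [-3.141, 0.0, 3.088]
contact_force: [0.1, 0.2, -1.6]
gripper_width: 20.0
```

Call:
play_rows --series '[0,0,-0.6,0,0,0,0,0,0,0,0,0]'

```text
time: 15.55
tool_pos: [483.4, -160.3, 91.9]
tool_rot: [-3.141, 0.0, 3.088]
contact_force: [0.3, 0.2, -1.6]
gripper_width: 20.0
```

Call:
play_rows --series '[0,0,-0.8,0,0,0,0,0,-0.6,0,0,0,0,0,0,0,0,0]'

```text
time: 15.85
tool_pos: [483.3, -160.2, 90.4]
tool_rot: [-3.141, 0.0, 3.088]
contact_force: [-0.2, 0.4, -2.3]
gripper_width: 20.2
```

Call:
play_rows --series '[0,0,-0.6,0,0,0,0,0,0,0,0,0]'

```text
time: 16.05
tool_pos: [483.5, -160.2, 90.0]
tool_rot: [-3.141, 0.001, 3.088]
contact_force: [-1.0, 1.0, 0.8]
gripper_width: 20.0
```

Call:
play_rows --series '[0,0,0,0,0,0,0,0,0,0,0,0,0,0,0,0,0,0,0,0,0,0,0,0]' --jaw 0

```text
time: 16.45
tool_pos: [483.4, -160.2, 89.8]
tool_rot: [-3.141, 0.0, 3.088]
contact_force: [-0.1, 0.3, 0.2]
gripper_width: 77.0
```

Call:
play_rows --series '[0,0,5,0,0,0,0,0,15,0,0,0,0,0,30,0,0,0,0,0,40,0,0,0,0,0,10,0,0,0]'

```text
time: 16.95
tool_pos: [484.9, -160.7, 194.1]
tool_rot: [-3.14, 0.005, 3.088]
contact_force: [0.9, 0.1, -0.2]
gripper_width: 85.4
```

```bash
python3 - <<'E'
from h import *
c=snap('wrist','w9');P=cloud(c)
for n,b,zl,zh in [('olid',((420,550),(-100,-20)),70,90),('rlid',((420,550),(-195,-120)),70,90),('rknob',((420,550),(-195,-120)),98,112),('nest all',((420,550),(-215,-5)),38,47),('pad',((390,470),(-330,-260)),85,115)]:
    (x0,x1),(y0,y1)=b
    q=P[(P[...,0]>x0)&(P[...,0]<x1)&(P[...,1]>y0)&(P[...,1]<y1)&(P[...,2]>zl)&(P[...,2]<zh)]
    print(n,len(q),q.mean(0).round(1),q.std(0).round(2),cv2.minAreaRect(q[:,:2].astype(np.float32)))
go([419.8,-292.5,150],176.85)
E
```

```text
olid 2483 [481.6 -66.5  77.7] [19.49 12.1   3.27] ((487.5479736328125, -60.351016998291016), (42.72743225097656, 64.70672607421875), 86.44251251220703)
rlid 3000 [ 480.1 -159.9   77.6] [15.59 15.87  1.82] ((482.941162109375, -159.9668731689453), (58.36156463623047, 58.366268157958984), 27.863494873046875)
rknob 596 [ 482.6 -160.   103.1] [5.38 5.36 1.14] ((483.3093566894531, -159.77076721191406), (21.02011489868164, 20.653608322143555), 86.43720245361328)
nest all 9916 [ 475.7 -114.9   41.6] [30.17 56.45  0.92] ((485.4082336425781, -108.89553833007812), (194.55860900878906, 94.81888580322266), 86.70883178710938)
pad 4138 [ 434.3 -291.7  103.9] [17.5  10.88  5.77] ((439.0220947265625, -293.3525085449219), (40.515357971191406, 62.52592468261719), 87.1288833618164)
t 17.0 pos [ 484.9 -160.7  193.7] rot [-179.91    0.31  176.94] q [-0.32  0.24 -0.11  1.21 -0.   -0.27] F [ 0.2 -0.3  1.7] w 85.3
delta [ -65.11 -131.77  -43.73] rotvec [ 0.11  0.3  -0.09]
```

View pics/w9.png

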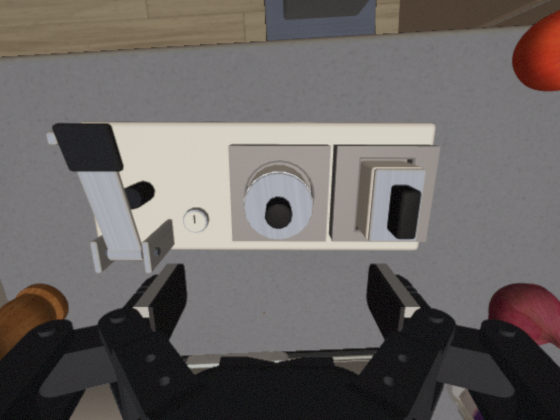

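Call:
play_rows --series '[-13,-27,0,0,0,0,-13,-27,0,0,0,0,-13,-27,0,0,0,0,-13,-27,0,0,0,0,-13,-24.5,0,0,0,0]' --jaw 255

```text
time: 17.5
tool_pos: [417.4, -293.7, 189.0]
tool_rot: [3.141, -0.001, 3.088]
contact_force: [0.3, 0.4, -0.6]
gripper_width: 12.5
```

Call:
play_rows --series '[0,0,-10,0,0,0,0,0,-20,0,0,0,0,0,-15,0,0,0,0,0,-5,0,0,0,0,0,0,0,0,0]'

```text
time: 18.0
tool_pos: [418.0, -292.1, 138.9]
tool_rot: [3.141, -0.001, 3.088]
contact_force: [0.3, 0.6, -0.1]
gripper_width: 0.1
```

```bash
python3 - <<'E'
from h import *
c=snap('wrist','w10');P=cloud(c)
c2=snap('top','t10');m=c2['image'][160:280,260:440,::-1]
cv2.imwrite('pics/t10c.png',cv2.resize(m,None,fx=4,fy=4,interpolation=cv2.INTER_CUBIC))
go([420,-293.2,115],176.85)
E
```

```text
t 18.1 pos [ 418.6 -292.6  140.2] rot [-1.7998e+02  3.0000e-02  1.7695e+02] q [-0.61  0.27 -0.21  1.09 -0.   -0.56] F [-0.2  0.3  0.8] w 0.2
delta [  1.36  -0.58 -25.22] rotvec [ 0.03  0.03 -0.1 ]
```

View pics/w10.png

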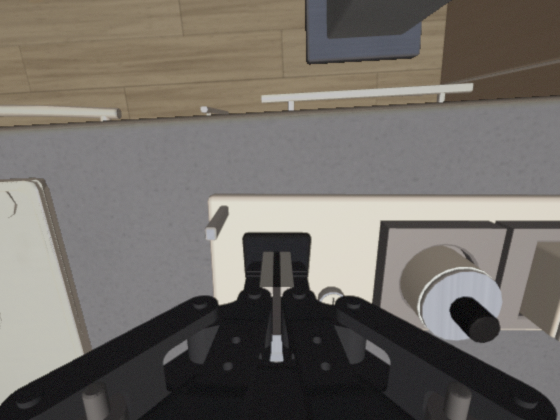

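View pics/t10c.png

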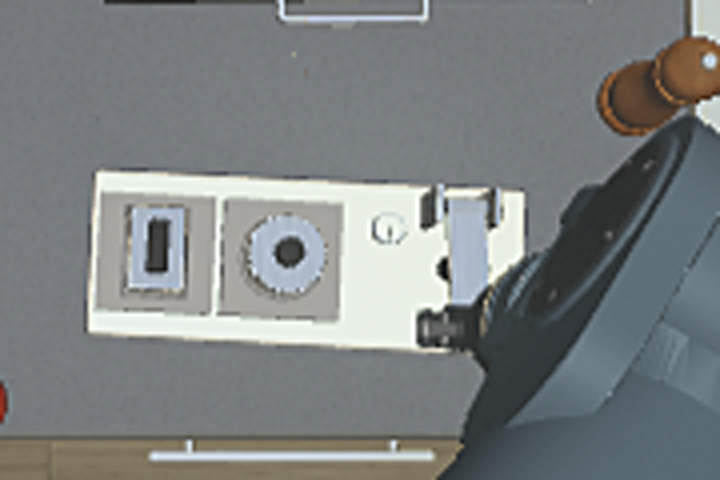

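Call:
play_rows --series '[0.7,-0.3,-8,0,0,0,0.7,-0.3,-8,0,0,0,0,0,-4,0,0,0,0,0,-4,0,0,0,0,0,-4,0,0,0]'

```text
time: 18.6
tool_pos: [419.7, -293.4, 111.7]
tool_rot: [-3.141, 0.0, 3.088]
contact_force: [-2.2, 0.8, 5.7]
gripper_width: 0.0
```

Call:
play_rows --series '[0,0,-4,0,0,0,0,0,-4,0,0,0,0,0,-4,0,0,0,0,0,-2,0,0,0,0,0,0,0,0,0]'

```text
time: 19.1
tool_pos: [419.5, -293.4, 97.7]
tool_rot: [-3.141, -0.0, 3.088]
contact_force: [-2.6, 0.0, 6.1]
gripper_width: -0.1
```

Call:
play_rows --series '[0,0,-3,0,0,0,0,0,-3,0,0,0,0,0,-3,0,0,0,0,0,-1,0,0,0,0,0,0,0,0,0]'

```text
time: 19.6
tool_pos: [419.4, -293.4, 87.8]
tool_rot: [-3.141, -0.0, 3.088]
contact_force: [-4.7, -0.9, 7.6]
gripper_width: -0.1
```

```bash
cat > pad.py <<'E'
from h import *
import sys
f=sys.argv[1]
c=snap('wrist','w'+f);s=snap('scene','s'+f);t=snap('top','t'+f)
go([420,-293.2,86],176.85)
cv2.imwrite('pics/sc'+f+'.png',cv2.resize(s['image'][210:310,240:320,::-1],None,fx=7,fy=6,interpolation=cv2.INTER_CUBIC)[:600])
th=np.radians(-3.17); O=np.array([481.3,-181.4]); A=np.array([[np.cos(th),-np.sin(th)],[np.sin(th),np.cos(th)]])
for n,cc in [('wrist',c),('scene',s),('top',t)]:
    P=cloud(cc).reshape(-1,3); d=(P[:,:2]-O)@A
    # steel plate & pad top profile
    for lo,hi in [(-72,-60),(-60,-50),(-50,-38),(-34,-20),(-20,-5),(-5,10),(10,25),(25,38)]:
        m=(d[:,0]>lo)&(d[:,0]<hi)&(abs(d[:,1]+115)<11)&(P[:,2]>55)&(P[:,2]<125)
        if m.sum()>3: print(n,lo,hi,m.sum(),'x',d[m,0].mean().round(1),'z med',np.median(P[m,2]).round(1))
    m=(abs(d[:,0]+55)<9)&(abs(d[:,1]+160)<9)&(P[:,2]>60)&(P[:,2]<95)
    if m.sum(): print(n,'post',m.sum(),np.percentile(P[m,2],[50,90,100]).round(1))
E
python3 pad.py 11
```

```text
t 19.75 pos [ 419.4 -293.5   87.9] rot [-1.7996e+02 -2.0000e-02  1.7692e+02] q [-0.61  0.32 -0.29  0.96 -0.   -0.56] F [-4.2 -0.2  8. ] w -0.0
delta [ 0.6   0.27 -1.91] rotvec [ 0.04 -0.02 -0.07]
wrist -72 -60 2841 x -66.0 z med 100.0
wrist -60 -50 203 x -55.3 z med 117.1
wrist -50 -38 95 x -47.3 z med 117.0
wrist -20 -5 114 x -9.1 z med 77.7
wrist -5 10 156 x -0.0 z med 77.5
wrist post 512 [75.7 78.  79.1]
scene -72 -60 25 x -64.5 z med 80.9
scene -60 -50 10 x -56.3 z med 86.3
scene -50 -38 22 x -43.4 z med 82.1
scene -34 -20 26 x -26.6 z med 77.3
scene -20 -5 30 x -12.3 z med 77.5
scene -5 10 37 x 3.0 z med 76.4
scene 10 25 31 x 17.5 z med 76.8
scene 25 38 23 x 30.8 z med 76.5
scene post 27 [71.7 80.3 81.9]
top -34 -20 12 x -25.3 z med 79.6
top -20 -5 32 x -11.8 z med 79.1
top -5 10 32 x 2.0 z med 78.7
top 10 25 38 x 16.9 z med 78.8
top 25 38 31 x 30.6 z med 78.6
```

View pics/sc11.png

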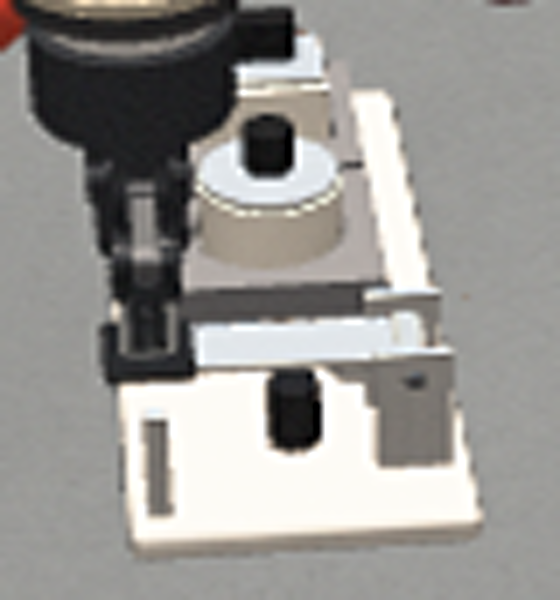

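View pics/w11.png

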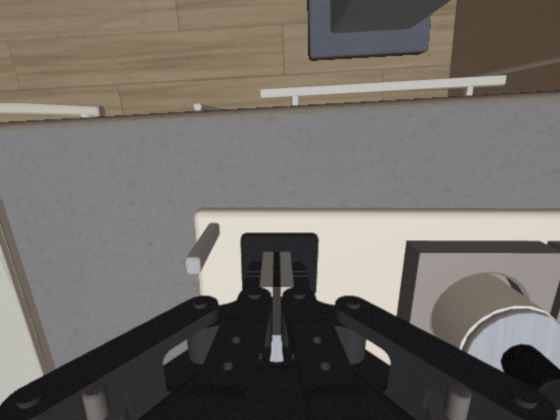

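Call:
play_rows --series '[0,0,-1,0,0,0,0,0,-0.8,0,0,0,0,0,0,0,0,0,0,0,0,0,0,0]'

```text
time: 20.15
tool_pos: [419.3, -293.4, 86.1]
tool_rot: [-3.141, -0.0, 3.088]
contact_force: [-6.1, -0.9, 7.8]
gripper_width: -0.4
```

```bash
python3 pad.py 12; python3 - <<'E'
from h import *
th=np.radians(-3.17); O=np.array([481.3,-181.4]); A=np.array([[np.cos(th),-np.sin(th)],[np.sin(th),np.cos(th)]])
for f in ['t0','t11','t12','s11','s12']:
    f={'t0':'top0'}.get(f,f)
    P=cloud(load(f)).reshape(-1,3); d=(P[:,:2]-O)@A
    m=(d[:,0]>-28)&(d[:,0]<35)&(abs(d[:,1]+115)<11)&(P[:,2]>65)&(P[:,2]<115)
    print(f,m.sum(),np.polyfit(d[m,0],P[m,2],1))
    m=(d[:,0]>-50)&(d[:,0]<20)&(abs(d[:,1]+80)<12)&(P[:,2]>10)&(P[:,2]<27)
    print('  dock',m.sum(),np.polyfit(d[m,0],P[m,2],1))
E
```

```text
t 20.3 pos [ 419.3 -293.5   86.1] rot [-1.7996e+02 -3.0000e-02  1.7692e+02] q [-0.61  0.32 -0.29  0.96 -0.   -0.56] F [-5.2 -0.1  7.9] w 0.0
delta [ 0.7   0.27 -0.11] rotvec [ 0.04 -0.03 -0.07]
wrist -72 -60 3057 x -66.2 z med 100.5
wrist -60 -50 295 x -55.1 z med 115.7
wrist -50 -38 121 x -47.3 z med 115.6
wrist -20 -5 124 x -9.5 z med 76.8
wrist -5 10 145 x -0.6 z med 76.7
wrist post 508 [75.7 78.  79.3]
scene -72 -60 24 x -65.1 z med 78.7
scene -60 -50 14 x -54.4 z med 87.8
scene -50 -38 25 x -43.1 z med 77.9
scene -34 -20 25 x -28.1 z med 76.2
scene -20 -5 34 x -12.4 z med 76.7
scene -5 10 43 x 2.1 z med 75.4
scene 10 25 28 x 16.8 z med 76.7
scene 25 38 20 x 31.4 z med 76.7
scene post 26 [72.  78.8 80.9]
top -72 -60 4 x -68.0 z med 79.6
top -34 -20 13 x -24.9 z med 78.7
top -20 -5 28 x -12.0 z med 78.7
top -5 10 35 x 1.8 z med 78.6
top 10 25 39 x 16.8 z med 78.5
top 25 38 29 x 30.9 z med 77.8
top0 148 [-0.31718439 92.55377951]
  dock 158 [-3.93677499e-03  2.14256690e+01]
t11 138 [-8.85836472e-03  7.91248440e+01]
  dock 145 [1.50466401e-02 2.12991132e+01]
t12 134 [-1.04725011e-02  7.85360618e+01]
  dock 143 [-1.90489843e-02  2.09073568e+01]
s11 120 [-2.64430547e-02  7.70025008e+01]
  dock 89 [-1.42358957e-02  1.92130727e+01]
s12 118 [1.61903315e-03 7.65154152e+01]
  dock 92 [1.91585591e-02 1.98450485e+01]
```

```bash
python3 - <<'E'
from h import *
a,b=cloud(load('t10')),cloud(load('t12'))
for n,P in (('t10',a),('t12',b)):
  for k,y in (('o',-60),('r',-160)):
    q=P[(abs(P[...,0]-485)<45)&(abs(P[...,1]-y)<32)&(P[...,2]>70)&(P[...,2]<95)]; print(n,k,len(q),np.median(q,0).round(1))
P=cloud(load('s12')); go([420,-293,86],177)
job_done()
E
```

```text
t10 o 227 [486.7 -56.8  79.1]
t10 r 245 [ 483.  -157.3   79.3]
t12 o 230 [486.9 -58.   79.5]
t12 r 247 [ 483.  -157.3   79.7]
t 20.3 pos [ 419.3 -293.5   86.1] rot [-1.7996e+02 -3.0000e-02  1.7692e+02] q [-0.61  0.32 -0.29  0.96 -0.   -0.56] F [-5.2 -0.1  7.9] w 0.0
delta [ 0.7   0.47 -0.11] rotvec [ 0.04 -0.03  0.08]
the job is handed in; nothing more can be done
```

Both pots are in their matching nests, upright and released. I handed the job in at 20.3 s with the shut fingertips still holding the paddle level.

- **Pots:** the wrist camera read both lids at about 77.6 mm, where fully down is 78, and both pots within about 1 mm of their pocket centres. Both went in without resistance. The top camera still showed them seated after the paddle was pressed, allowing for its readings being about 1.4 mm high.
- **Paddle:** the fingertips were at about 78 mm, pressing down with 7.9 N; the expected force at level is 8 N. The fingers never went lower than that, so the paddle stayed well clear of its stop. They also felt a steady sideways force of about 5 N, probably rubber friction as the pad swung down.
- **Levelness check:** the cameras put the paddle plate level to within about 0.01 rad. That is no better than their noise: fits on the flat dock top came out up to 0.02 rad off.
- **Camera disagreement:** the top and wrist views differed by about 1.5 mm in y and z. I used the wrist view for placing.
- **Arm slip:** on the first approach the last joint reached its range limit, so that move stopped short and tilted the tool slightly. I straightened it before touching anything.
- **Other things:** I did not measure the other objects again at the end, but nothing in the moves or force readings suggested the arm touched any of them.

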